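# Nudge the X-ray detector home in the positioning tunnel

### The job

The flat X-ray detector has been left only part of the way into the positioning tunnel. Pick up the push stick and, touching the detector only with the stick, gently nudge it further in until it rests against the rubber stop hidden under the tunnel's metal end cap, never ramming it; then lay the stick flat on the table again, clear of the tunnel and the detector. Leave the other things on the table undisturbed.

Things in the scene. Friction and masses are not known exactly. Their poses are not given: they have to be found in the camera images.
- tunnel: Low X-ray positioning tunnel, fixed to the table: a flat sleeve 320 mm long (its x), 179 mm wide (y), 33 mm high, open at the mouth (x = -160 mm). White floor 6 mm thick; slot 155 mm wide, z 6 to 28 mm; cover of clear plastic as far as x = +85 mm. Origin: centre of its underside, on the table. The detector is pushed along its +x.
- tunnel_mouth (a point): Middle of the mouth's lower edge, on the slot floor, 6 mm over the table, at x = -160 mm of the tunnel; same axes as the tunnel.
- tunnel_cap (a point): Edge of the opaque metal end cap (35 mm high), on the centre line at x = +85 mm of the tunnel; the cap reaches to +160 mm. Under it, unseen, a 50 mm wide rubber stop pad stands across the slot, set differently each time: its face is anywhere from 5 to 55 mm beyond this point along +x. The rubber yields about 1 mm per 5 N.
- detector: Flat-panel X-ray detector, aluminium, black top: 200 mm (its x, pointing into the tunnel) x 150 x 15 mm, 0.5 to 0.75 kg, loose, partly in the slot. Origin: centre of its underside. Sliding it takes 2 to 6 N; it does not coast. Fragile: over 15 N against the stop, or knocked faster than 0.15 m/s, it breaks. Home means its front edge touches the pad (gap under 2.5 mm).
- detector_tail (a point): Middle of the detector's rear end face, the face the stick pushes on: 100 mm behind its centre, at half its thickness.
- stick: Push stick, 205 mm long, 0.14 kg, flat on the table. Grey grip 85 mm long (x -50 to +35 mm), 22 mm wide and high; thin steel shaft; rubber T-foot 60 mm wide (y), 14 mm high, its flat front face at x = +155 mm. Origin: underside of the grip; +x from grip to foot, z up. Undersides of grip and foot are level; raised 9 mm over the table the foot runs freely in the slot, but the grip does not fit in.
- stick_foot (a point): Middle of the lower edge of the foot's front face: x = +155 mm, level with the stick's underside.
- bowl: Bystander: round steel bowl, 110 mm across, 45 mm high; origin at the centre of its underside.
- swab_box: Bystander: carton of swabs 70 x 115 x 65 mm high; origin at the centre of its underside.
- tape: Bystander: roll of tape lying flat, 72 mm across, 25 mm high; origin at the centre of its underside.
- spray: Bystander: upright white spray bottle with grey trigger head, 72 mm across, 205 mm high; origin at the centre of its underside.
There are look-alikes about, which are no part of the job. Of the things that look like the stick, take the one that is nearest to the robot's base at the start.

How it is judged:
On the way, in this order (a step that is already met when the one before it is completed fails the run):
1. the stick is held and lifted off the table (contact force between the fingers and stick above 2 N and height (world z) of stick above 0.004 m), for 0.2 s.
2. the detector meets the stop pad (front edge within 2.5 mm of it) while the stick is in the gripper (x of stop_pad_c0 in the frame of detector below 0.1055 m and contact force between the fingers and stick above 2 N), for 0.1 s.
At the end, for the whole second after the job is handed in: The detector rests in the tunnel with its front edge against the hidden stop pad (gap at most 2.5 mm); the stick lies flat and still on the table, touching neither detector nor tunnel, and is released (x of stop_pad_c0 in the frame of detector below 0.1055 m and linear speed of each of detector, stick below 0.01 m/s and height (world z) of each of stick, stick_foot below 0.003 m and angle between stick's own z axis and vertical below 0.1 rad and contact force between stick and detector below 0.05 N and contact force between stick and tunnel below 0.05 N).
It fails at once if the detector is pressed against the stop with more than 15 N (contact force between detector and stop_pad_c0 above 15 N).
It fails at once if the detector is knocked faster than 0.15 m/s (linear speed of detector above 0.15 m/s).
It fails at once if the gripper or arm itself touches the detector (contact force between any of the fingers, the arm and detector above 0.5 N).
It fails at once if a bystander is moved by more than 25 mm or tipped (distance of any of bowl, swab_box, tape, spray from where it was at the start of the episode above 0.025 m or angle between any of spray, swab_box, bowl's own z axis and vertical above 0.35 rad).
It also fails if it takes over 64 s, if anything falls off the work surface, if the arm or the gripper's body presses on something with over 40 N, if the wrist force passes 120 N, or if a joint passes its speed limit or range.

### The arm

A 6-joint arm with a two-finger parallel gripper is mounted at the origin on the work surface. World frame = base frame: x ahead of the robot, y to its left, z up, the work surface at z = 0. Lengths are in m, angles in rad, forces in N, time in s.
With the tool pointing down it reaches from about 0.35 to 0.975 m from the base axis. Payload 4.9 kg.
Tool frame: the origin (TCP) lies midway between the tips of the shut fingers; the grasp point (between the pads) lies 19 mm behind it; x points along the fingers, z is the direction in which the jaws open and shut, and the axes are right-handed (so a half turn about x gives the same grasp; the last joint's range is limited). The gripper opens to 85 mm and grips with 20 to 120 N. Pads are 22 mm wide; open, the fingers measure 114 mm over their backs; the gripper's body (76 mm by 85 mm) begins 54 mm behind the grasp point. The pads swing forward as they close: fully open they stand 13 mm farther back than shut.
Start: joints at [-1.452, 0.053, 1.613, -0, 1.476, -0.119], TCP at [0.147, -0.607, 0.231] pointing down, gripper open.
Joint ranges: [-3.01, 3.01], [-1.01, 2.22], [0.06, 2.58], [-1.02, 4.17], [0.09, 2.62], [-3.14, 3.14]. Speed limits (rad/s): [2.57, 2.57, 3.14, 3.14, 3.14, 3.14].

### API

Orientations are given as a unit quaternion [w, x, y, z].
In Python, from plant import state, cams, workorder, nets gives the robot as it stands.
- The arm moves only by the tool play_rows, never from a script. Its argument "motion" is a list of rows, each a list of 3 entries, a list of its own where there are three numbers: the closure, from -1 (fully open) to 1 (shut), then the shift along the world's x, y, z in m, then the turn about the world's z in rad. A call has 1 to 5 rows; each row is the pose to reach, as a shift and turn from the pose commanded when the call began; what a row does not reach only later rows make up. A row lasts 1/10 s, in which the tool goes at most 50 mm and 8.59 degrees, less where a joint would pass 70% of its speed; a pose out of reach is approached as far as the arm can. A call with a gripper value outside its range is refused whole. The fingers move at their own pace and stop on an object; the grip force is fixed at half the most. Time passes only in rows, so rows that repeat a pose let the fingers close. It gives the time, the measured TCP pose, the force and the opening at its end, in the units of the state.
- state(): the state, without advancing time (a new reading comes with each control period).
- cams.grab_frame(name): name is "scene" or "side" or "wrist"; returns (picture, depth): 480x640x3 uint8, red, green, blue; 480x640 float32, m along the optical axis (not along the pixel's ray), 0 where there is no reading.
- cams.camera_info(name): a dict with "K" (3x3 intrinsics, pixels), "rvec" (rotation vector, rad) and "tvec" (3), from world to camera coordinates, as OpenCV has them. Camera axes: x right, y down, z forward; pixel columns grow to the right and rows downward; lengths in m; the calibration is good to about 2 mm. A picture is of the moment at which its call begins: read the wrist's pose just before it. camera_info takes no time and is no camera call; for the wrist camera it gives the pose at the moment of the call.
- workorder.job_done(): hands the job in, once; it reports no verdict.
Trained networks look in the newest picture that a camera, given by its name, has taken for a name from the list of things; names that differ only in an ending like _2 or _b are one class to them, and where a whole thing is asked for, a point or a joint stands for the part that bears it (a point fixed in the world has none). Each returns a list of dicts, best first, with "score" (0 to 1); they miss things now and then, are a little off and sometimes report something else, mostly with a low value. They report only what shows in the picture. A call takes as long as a camera call. They do not tell look-alikes from the thing itself.
- nets.recognise(camera, target): "at" ([x, y, z] in m, in world coordinates, good to about 4 mm: the middle of the surface that is visible of it).
- nets.landmark_of(camera, target): "at" ([x, y, z] in m, in world coordinates, good to about 4 mm: a listed point, or the origin of a listed thing).
The state is a dict: "time": time; "joint_pos": joint angles; "joint_vel": joint speeds; "joint_efforts": joint torques, N m; "tool_pos": TCP position; "tool_rot": TCP orientation; "contact_force": force on the tool from outside, world axes, zero at the start; "ft_torque": the same for the moment, N m; "gripper_width": opening from 0.0 (shut) to 1.0 (fully open).
Only numpy, scipy, OpenCV 4.12 (cv2) and the standard library are available. Lean on these libraries where they do the work, as an engineer would, in place of code of your own. Each camera call takes 0.05 s, during which the arm holds its last target.

## Working session

There is one attempt and no reset: what is moved stays moved. The work goes in short steps, Python scripts to look and compute and a tool call to move; the robot and the scene stay as the last step left them, time stands still between calls to the robot, and variables do not carry over. Pictures are saved under pics/ and viewed, and the job is handed in when it is done.

Besides the shell and the picture viewer there is one more tool, called after "Emit:" by a JSON object that holds its "method" and its "body", one argument or row to a line. play_rows: Moves the arm, as the interface text tells. Its arguments: {"type":"object","properties":{"motion":{"type":"array","items":{"type":"array"}}},"required":["motion"]}

```bash
ls; mkdir -p pics
python3 - <<'E'
from plant import state, cams, workorder, nets
import cv2
s=state(); print(s)
for c in ("scene","side"):
    p,d=cams.grab_frame(c); cv2.imwrite(f"pics/{c}0.png",p[:,:,::-1])
    for t in ("stick","stick_foot","detector","detector_tail","tunnel","tunnel_mouth","tunnel_cap","bowl","swab_box","tape","spray"):
        print(c,t,[( [round(v,3) for v in r["at"]],round(r["score"],2)) for r in nets.landmark_of(c,t)][:4])
print(state()["time"])
E
```

```text
pics
{'time': 0.0, 'joint_pos': array([-1.45199612e+00,  5.33581690e-02,  1.61429177e+00, -7.31575412e-06,
        1.47601168e+00, -1.18974841e-01]), 'joint_vel': array([-5.85773784e-04,  8.53720112e-04,  5.78310751e-04,  1.26702087e-03,
       -8.46074558e-05, -1.26833825e-04]), 'joint_efforts': array([-2.49617529e-03, -3.93683124e+01, -3.70177853e+01, -1.15689622e-04,
        7.26496830e-03, -3.35349583e-06]), 'tool_pos': array([ 0.14715206, -0.60678636,  0.23006355]), 'tool_rot': array([ 0.55525527,  0.43768181,  0.5562933 , -0.43665088]), 'contact_force': array([ 0.80484847, -0.48292064, -0.03415007]), 'ft_torque': array([-0.01714727, -0.01114933,  0.03132615]), 'gripper_width': 1.0001007802160349}
scene stick [([0.594, -0.556, -0.002], 0.69)]
scene stick_foot [([0.522, -0.218, 0.002], 0.94), ([0.448, -0.51, 0.0], 0.67)]
scene detector []
scene detector_tail [([0.52, -0.025, 0.015], 0.57)]
scene tunnel [([0.553, 0.168, 0.002], 0.75)]
scene tunnel_mouth [([0.522, 0.01, 0.004], 0.78)]
scene tunnel_cap [([0.573, 0.255, 0.037], 0.95), ([0.432, -0.343, -0.001], 0.64)]
scene bowl [([0.719, -0.337, 0.001], 0.94)]
scene swab_box [([0.775, 0.132, -0.001], 0.75)]
scene tape [([0.774, -0.049, 0.0], 0.73)]
scene spray []
side stick [([0.592, -0.55, -0.005], 0.5)]
side stick_foot [([0.523, -0.217, -0.0], 0.77), ([0.529, 0.015, 0.006], 0.75)]
side detector []
side detector_tail [([0.514, -0.023, 0.013], 0.97)]
side tunnel [([0.556, 0.171, -0.002], 0.91), ([0.775, -0.053, 0.001], 0.44)]
side tunnel_mouth [([0.532, 0.014, 0.007], 0.96)]
side tunnel_cap [([0.568, 0.257, 0.037], 0.98)]
side bowl [([0.721, -0.342, -0.001], 0.95)]
side swab_box [([0.773, 0.13, 0.003], 0.79)]
side tape [([0.773, -0.053, -0.001], 0.93), ([0.531, 0.015, 0.008], 0.32)]
side spray [([0.279, 0.391, 0.002], 0.65), ([0.568, 0.251, 0.033], 0.53)]
1.2
```

View pics/scene0.png

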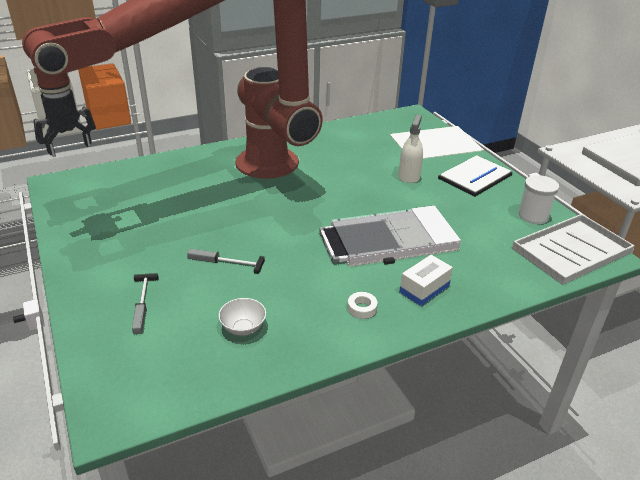

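View pics/side0.png

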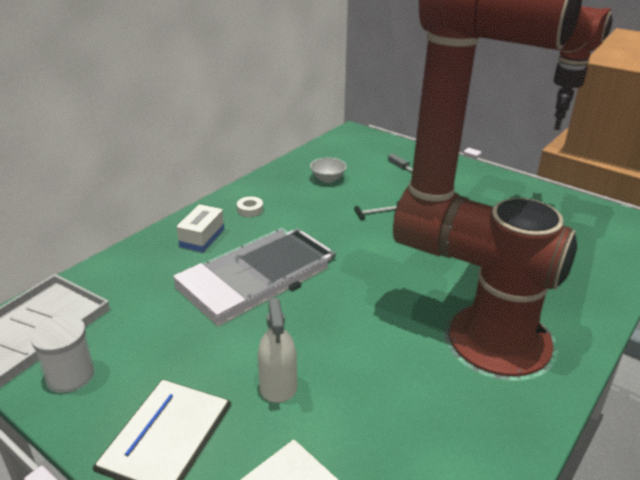

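The scene picture shows two stick-like things: A, with grip at (203,256) and foot at (259,265), and B, with grip at (139,318) and foot at (146,277). A is nearer the base. The detector is dark and sticks out of the tunnel mouth near (340,240). Next I take a close crop and measure.

```bash
cat > h.py <<'E'
from plant import state, cams, workorder, nets
import cv2, numpy as np
def cam(c):
    i=cams.camera_info(c); R=cv2.Rodrigues(np.array(i["rvec"],float))[0]
    return np.array(i["K"],float),R,np.array(i["tvec"],float).ravel()
def topdown(img,c,x0,x1,y0,y1,z,s=1000,ci=None):
    # ortho image of plane z: col = (y1-y)*s , row = (x1-x)*s
    K,R,t=ci or cam(c)
    H=K@np.column_stack([R[:,0],R[:,1],R[:,2]*z+t])
    A=np.array([[0,-1/s,x1],[-1/s,0,y1],[0,0,1]])
    return cv2.warpPerspective(img,H@A,(int((y1-y0)*s),int((x1-x0)*s)),flags=cv2.INTER_LINEAR|cv2.WARP_INVERSE_MAP)
E
python3 - <<'E'
from h import *
p=cv2.imread("pics/scene0.png")
cv2.imwrite("pics/crop0.png",cv2.resize(p[220:345,110:480],None,fx=2.1,fy=2.1,interpolation=cv2.INTER_CUBIC))
q=topdown(p,"scene",0.35,0.75,-0.62,0.0,0.011)
cv2.imwrite("pics/td0.png",q)
E
```

```text
(no output)
```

View pics/crop0.png

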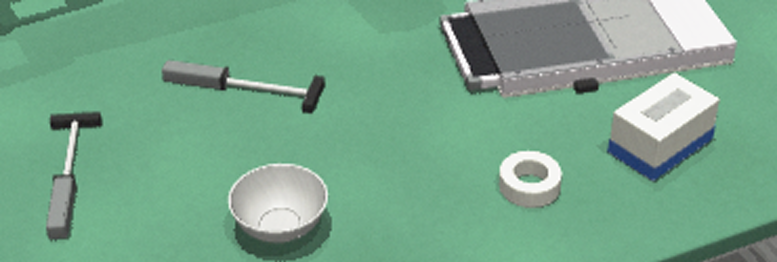

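View pics/td0.png

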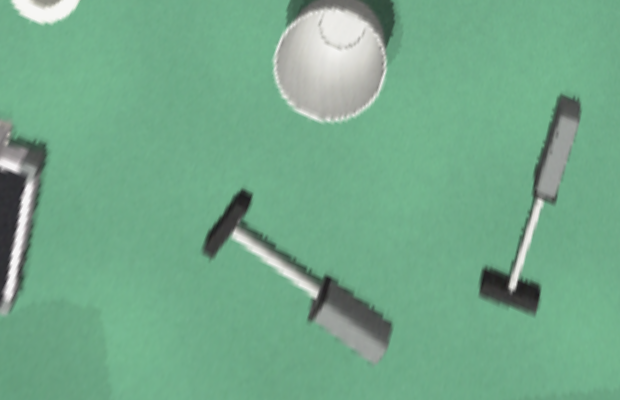

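```bash
cat >> h.py <<'E'
from scipy.spatial.transform import Rotation as Ro
def rot(s=None):
    q=(s or state())["tool_rot"]; return Ro.from_quat([q[1],q[2],q[3],q[0]]).as_matrix()
E
python3 - <<'E'
from h import *
R=rot(); print(R.round(3)); print("jaw yaw deg",np.degrees(np.arctan2(R[1,2],R[0,2])))
K,Rc,t=cam("wrist"); print("cam pos",-Rc.T@t, "fwd",Rc[2])
E
```

```text
[[-0.     0.972  0.236]
 [-0.     0.236 -0.972]
 [-1.    -0.     0.   ]]
jaw yaw deg -76.37428823375978
cam pos [ 0.22410666 -0.58936154  0.37422271] fwd [-0.30050152 -0.07323272 -0.95096572]
```

Emit:
{"method": "play_rows", "body": {
  "motion": [
    [-1,[0.035,0.03,0],0.12],
    [-1,[0.07,0.06,0],0.24],
    [-1,[0.105,0.09,0],0.36],
    [-1,[0.14,0.125,0],0.48],
    [-1,[0.175,0.155,0],0.6]
  ]
}}

```text
time: 1.7
tool_pos: [0.3233, -0.4508, 0.2315]
tool_rot: [0.661, 0.252, 0.661, -0.252]
contact_force: [0.5, -0.4, -0.6]
gripper_width: 0.998
```

Emit:
{"method": "play_rows", "body": {
  "motion": [
    [-1,[0.035,0.03,0],0.06],
    [-1,[0.07,0.06,0],0.12],
    [-1,[0.105,0.095,0],0.12],
    [-1,[0.105,0.095,0],0.12],
    [-1,[0.105,0.095,0],0.12]
  ]
}}

```text
time: 2.2
tool_pos: [0.4278, -0.3567, 0.2314]
tool_rot: [0.674, 0.212, 0.674, -0.213]
contact_force: [-0.1, -0.2, -0.4]
gripper_width: 1.0
```

Run:
```python
from h import *
s=state();print(s["time"],s["tool_pos"]);R=rot(s);print("jaw",np.degrees(np.arctan2(R[1,2],R[0,2])))
ci=cam("wrist");p,d=cams.grab_frame("wrist");p=p[:,:,::-1].copy();cv2.imwrite("pics/w1.png",p)
np.savez("w1.npz",d=d,K=ci[0],R=ci[1],t=ci[2])
cv2.imwrite("pics/w1td.png",topdown(p,"wrist",0.35,0.6,-0.45,-0.15,0.014,2000,ci))
for t in("stick","stick_foot"):print(t,nets.landmark_of("wrist",t),nets.recognise("wrist",t))
```

```text
2.2 [ 0.4277924  -0.35669637  0.23136903]
jaw -34.98012269922229
stick [{'at': [0.4337, -0.3438, 0.003], 'score': 0.63}, {'at': [0.5881, -0.5536, -0.0012], 'score': 0.6}] [{'at': [0.5718, -0.5386, 0.0113], 'score': 0.93}, {'at': [0.4689, -0.2915, 0.0143], 'score': 0.6}]
stick_foot [{'at': [0.5219, -0.2202, -0.002], 'score': 0.81}, {'at': [0.447, -0.5072, 0.0014], 'score': 0.76}] [{'at': [0.4716, -0.2918, 0.015], 'score': 0.83}]
```

View pics/w1td.png

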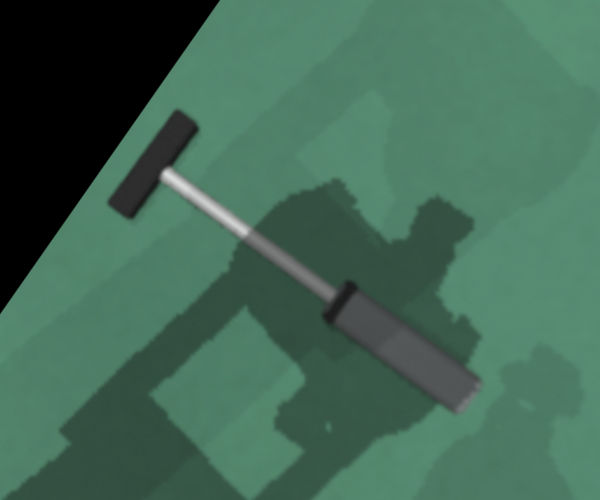

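View pics/w1.png

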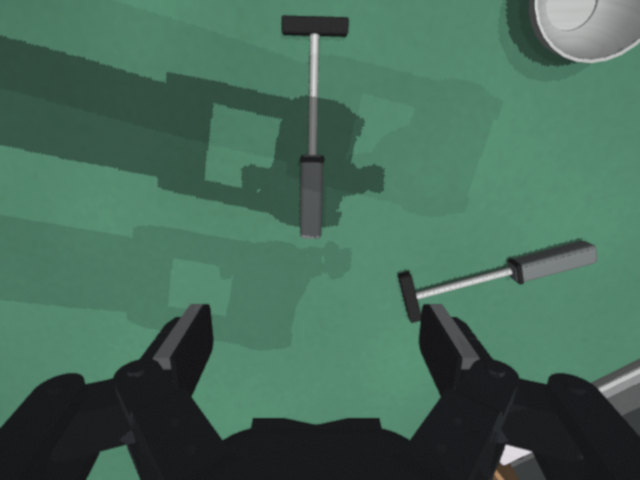

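Stick A is cleanly visible in the wrist view, with its grip at (312,200) and foot at (315,25). Its axis yaw is about 54.5°, and the jaws are already aligned across the grip. I go down.

Emit:
{"method": "play_rows", "body": {
  "motion": [
    [-1,[0,0.001,-0.045],0],
    [-1,[-0.001,0.002,-0.09],0],
    [-1,[-0.001,0.002,-0.135],0],
    [-1,[-0.001,0.002,-0.17],0],
    [-1,[-0.001,0.002,-0.19],0]
  ]
}}

```text
time: 2.95
tool_pos: [0.4237, -0.3544, 0.0374]
tool_rot: [0.672, 0.215, 0.676, -0.213]
contact_force: [0.2, 0.3, 0.1]
gripper_width: 1.001
```

Emit:
{"method": "play_rows", "body": {
  "motion": [
    [-1,[0,0,-0.015],0],
    [-1,[0,0,-0.03],0],
    [-1,[0,0,-0.037],0],
    [-1,[0,0,-0.037],0]
  ]
}}

```text
time: 3.35
tool_pos: [0.4259, -0.3554, 0.0038]
tool_rot: [0.674, 0.214, 0.674, -0.213]
contact_force: [-0.2, 0.9, -0.1]
gripper_width: 1.0
```

Emit:
{"method": "play_rows", "body": {
  "motion": [
    [1,[0,0,0],0],
    [1,[0,0,0],0],
    [1,[0,0,0],0],
    [1,[0,0,0],0],
    [1,[0,0,0],0]
  ]
}}

```text
time: 3.85
tool_pos: [0.4267, -0.3559, 0.0052]
tool_rot: [0.675, 0.213, 0.674, -0.214]
contact_force: [-0.7, -0.5, -0.2]
gripper_width: 0.238
```

Emit:
{"method": "play_rows", "body": {
  "motion": [
    [1,[0,0,0],0],
    [1,[0,0,0],0],
    [1,[0,0,0],0]
  ]
}}

```text
time: 4.15
tool_pos: [0.4267, -0.3559, 0.0051]
tool_rot: [0.675, 0.213, 0.674, -0.214]
contact_force: [-0.3, 0.2, 5.6]
gripper_width: 0.241
```

Emit:
{"method": "play_rows", "body": {
  "motion": [
    [1,[0,0,0.02],0],
    [1,[0,0,0.06],0],
    [1,[0,0,0.1],0],
    [1,[0.01,0.03,0.14],0.14],
    [1,[0.02,0.06,0.18],0.28]
  ]
}}

```text
time: 4.65
tool_pos: [0.4451, -0.2958, 0.1831]
tool_rot: [0.697, 0.116, 0.698, -0.116]
contact_force: [1.2, 0.3, -1.2]
gripper_width: 0.238
```

Emit:
{"method": "play_rows", "body": {
  "motion": [
    [1,[0.02,0.035,0.015],0.14],
    [1,[0.04,0.07,0.015],0.165],
    [1,[0.04,0.09,0.015],0.165],
    [1,[0.04,0.09,0.015],0.165],
    [1,[0.04,0.09,0.015],0.165]
  ]
}}

```text
time: 5.15
tool_pos: [0.4853, -0.2062, 0.1966]
tool_rot: [0.704, 0.059, 0.705, -0.059]
contact_force: [0.6, 0.4, -1.0]
gripper_width: 0.241
```

Run:
```python
from h import *
s=state();print(s["time"],s["tool_pos"],s["gripper_width"]);R=rot(s);print("jaw",np.degrees(np.arctan2(R[1,2],R[0,2])))
ci=cam("wrist");p,d=cams.grab_frame("wrist");p=p[:,:,::-1].copy();cv2.imwrite("pics/w2.png",p)
np.savez("w2.npz",d=d,K=ci[0],R=ci[1],t=ci[2])
for c in("wrist","scene","side"):
  if c!="wrist":
    p,d=cams.grab_frame(c);cv2.imwrite(f"pics/{c}2.png",p[:,:,::-1])
  for t in("stick_foot","tunnel_mouth","detector_tail","tunnel_cap"):print(c,t,[( [round(v,4) for v in r["at"]],round(r["score"],2)) for r in nets.landmark_of(c,t)][:3])
```

```text
5.15 [ 0.48532262 -0.20624639  0.19663584] 0.24116618997555006
jaw -9.57649431613748
wrist stick_foot []
wrist tunnel_mouth []
wrist detector_tail []
wrist tunnel_cap []
scene stick_foot [([0.5154, -0.0428, 0.1944], 0.74), ([0.4489, -0.5076, 0.003], 0.72)]
scene tunnel_mouth [([0.5259, 0.0121, 0.0045], 0.98)]
scene detector_tail [([0.5175, -0.0265, 0.0151], 0.98)]
scene tunnel_cap [([0.5761, 0.2541, 0.036], 0.97)]
side stick_foot [([0.5131, -0.0409, 0.1922], 0.61), ([0.5554, 0.1704, -0.0008], 0.55), ([0.4454, -0.5067, 0.0003], 0.53)]
side tunnel_mouth [([0.5303, 0.0146, 0.005], 0.95)]
side detector_tail [([0.5191, -0.024, 0.012], 0.93), ([0.7204, -0.3397, -0.0003], 0.32)]
side tunnel_cap [([0.5665, 0.2529, 0.0387], 0.91)]
```

View pics/w2.png

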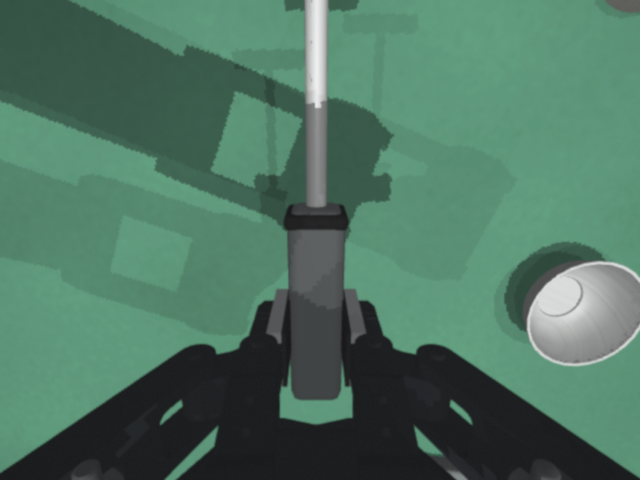

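View pics/scene2.png

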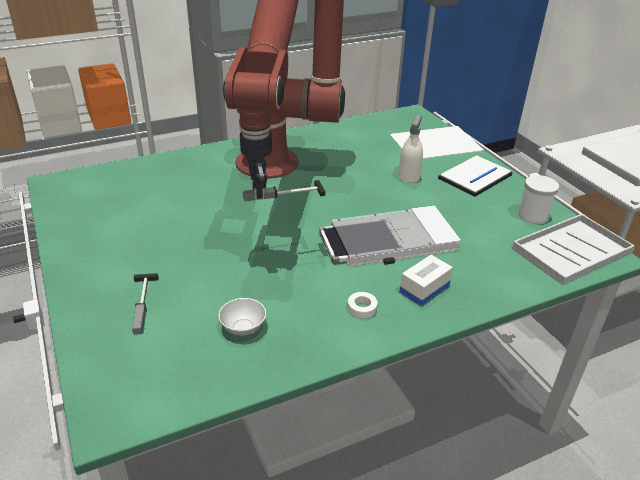

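The scene picture shows the stick held straight, with its foot at (320,187). The detector tail at (325,240) sticks about 39 mm out of the mouth. I check the tunnel axis and the tail in rectified views.

Run:
```python
from h import *
for c in("scene","side"):
  p=cv2.imread(f"pics/{c}2.png")
  a=topdown(p,c,0.42,0.70,-0.07,0.35,0.021,1400); b=topdown(p,c,0.42,0.70,-0.07,0.35,0.034,1400)
  cv2.imwrite(f"pics/td2{c}.png",a);cv2.imwrite(f"pics/td2{c}b.png",b)
```

```text
(no output)
```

View pics/td2scene.png

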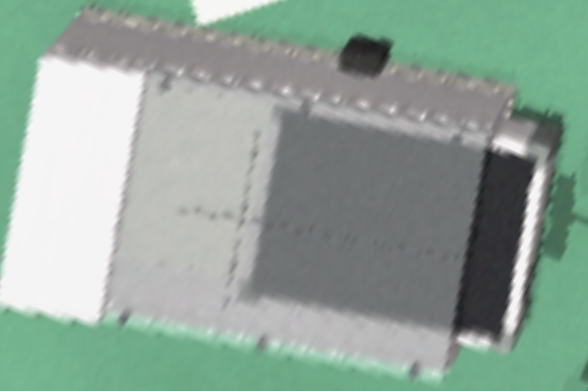

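View pics/td2sideb.png

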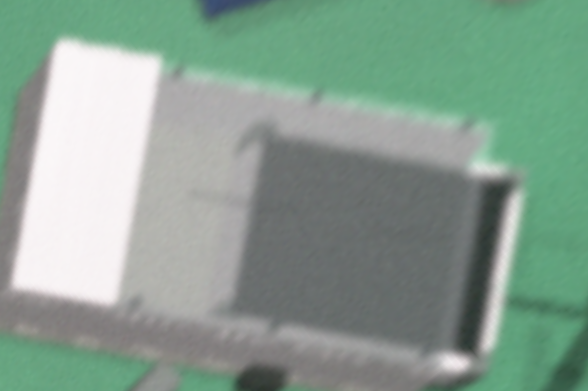

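Emit:
{"method": "play_rows", "body": {
  "motion": [
    [1,[0.002,-0.008,-0.04],-0.007],
    [1,[0.002,-0.008,-0.085],-0.007],
    [1,[0.002,-0.008,-0.13],-0.007],
    [1,[0.002,-0.008,-0.16],-0.007],
    [1,[0.002,-0.008,-0.172],-0.007]
  ]
}}

```text
time: 6.4
tool_pos: [0.4853, -0.213, 0.0218]
tool_rot: [0.702, 0.063, 0.707, -0.061]
contact_force: [-0.6, 1.2, -1.4]
gripper_width: 0.243
```

Emit:
{"method": "play_rows", "body": {
  "motion": [
    [1,[0,0,-0.005],0],
    [1,[0,0,-0.0095],0],
    [1,[0,0,-0.0095],0],
    [1,[0,0,-0.0095],0]
  ]
}}

```text
time: 6.8
tool_pos: [0.4891, -0.2153, 0.018]
tool_rot: [0.705, 0.061, 0.703, -0.062]
contact_force: [-0.1, 0.4, -1.5]
gripper_width: 0.242
```

Run:
```python
from h import *
s=state();print(s["time"],s["tool_pos"],s["contact_force"]);R=rot(s);print("jaw",np.degrees(np.arctan2(R[1,2],R[0,2])),R[2])
for c in("scene","side"):
  p,d=cams.grab_frame(c);p=p[:,:,::-1].copy();cv2.imwrite(f"pics/{c}3.png",p)
  for t in("stick_foot","detector_tail"):print(c,t,[( [round(v,4) for v in r["at"]],round(r["score"],2)) for r in nets.landmark_of(c,t)][:3])
  cv2.imwrite(f"pics/td3{c}.png",topdown(p,c,0.42,0.64,-0.25,0.1,0.022,2000))
  if c=="scene": cv2.imwrite("pics/crop3.png",cv2.resize(p[190:280,230:400],None,fx=4,fy=4,interpolation=cv2.INTER_CUBIC))
```

```text
6.8 [ 0.4890715  -0.2152824   0.01801142] [-0.12018774  0.36110771 -1.52268451]
jaw -10.021983237225841 [-0.99999518 -0.00116936  0.00287474]
scene stick_foot [([0.5198, -0.0524, 0.014], 0.93), ([0.4476, -0.5106, -0.0016], 0.66)]
scene detector_tail [([0.5179, -0.0272, 0.0152], 0.81)]
side stick_foot [([0.5177, -0.0483, 0.0137], 0.68)]
side detector_tail [([0.5173, -0.0237, 0.0153], 0.64)]
```

View pics/td3scene.png

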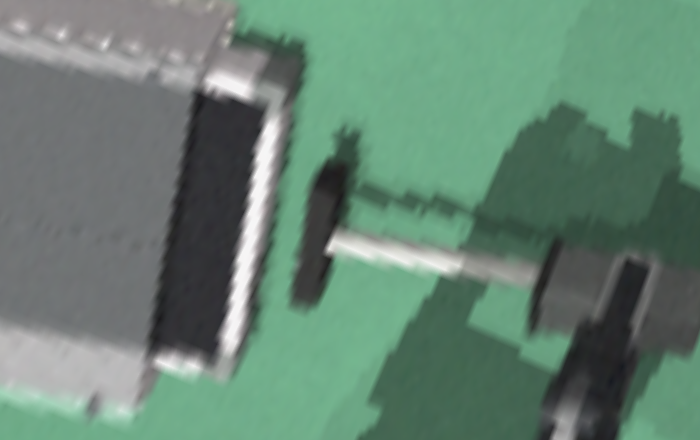

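View pics/crop3.png

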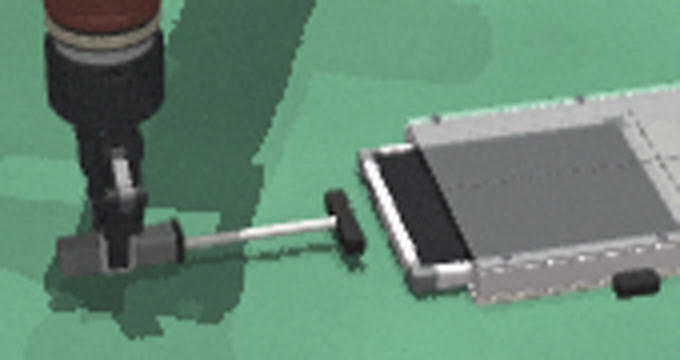

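The foot is about 3 mm to the +x side of the line and about 4 mm high. The gap to the tail is about 25 mm. I correct both, then advance.

Emit:
{"method": "play_rows", "body": {
  "motion": [
    [1,[-0.003,0,-0.004],0],
    [1,[-0.0025,0.003,-0.004],0],
    [1,[-0.002,0.006,-0.004],0],
    [1,[-0.0015,0.009,-0.004],0],
    [1,[-0.0015,0.009,-0.004],0]
  ]
}}

```text
time: 7.6
tool_pos: [0.4864, -0.2051, 0.0122]
tool_rot: [0.704, 0.062, 0.704, -0.062]
contact_force: [-0.1, 0.5, -2.2]
gripper_width: 0.243
```

Emit:
{"method": "play_rows", "body": {
  "motion": [
    [1,[0.0004,0.002,0],0],
    [1,[0.0007,0.004,0],0],
    [1,[0.001,0.006,0],0],
    [1,[0.0014,0.008,0],0],
    [1,[0.0017,0.01,0],0]
  ]
}}

```text
time: 8.1
tool_pos: [0.4881, -0.1954, 0.0123]
tool_rot: [0.704, 0.062, 0.704, -0.062]
contact_force: [-1.2, 0.7, -1.9]
gripper_width: 0.241
```

Emit:
{"method": "play_rows", "body": {
  "motion": [
    [1,[0.0004,0.002,0],0],
    [1,[0.0007,0.004,0],0],
    [1,[0.001,0.006,0],0],
    [1,[0.0014,0.008,0],0],
    [1,[0.0017,0.01,0],0]
  ]
}}

```text
time: 8.6
tool_pos: [0.49, -0.186, 0.0125]
tool_rot: [0.705, 0.061, 0.704, -0.062]
contact_force: [-0.4, -5.3, -1.4]
gripper_width: 0.244
```

Run:
```python
from h import *
s=state();print(s["time"],s["tool_pos"],s["contact_force"]);R=rot(s);print("jaw",np.degrees(np.arctan2(R[1,2],R[0,2])),R[2])
for c in("scene","side"):
  p,d=cams.grab_frame(c);p=p[:,:,::-1].copy();cv2.imwrite(f"pics/{c}4.png",p)
  for t in("stick_foot","detector_tail"):print(c,t,[( [round(v,4) for v in r["at"]],round(r["score"],2)) for r in nets.landmark_of(c,t)][:3])
  if c=="scene": cv2.imwrite("pics/crop4.png",cv2.resize(p[190:280,230:400],None,fx=4,fy=4,interpolation=cv2.INTER_CUBIC))
```

```text
8.6 [ 0.48996774 -0.18597746  0.01250833] [-0.36060012 -5.31411699 -1.42176546]
jaw -10.034496556372522 [-9.99999324e-01 -9.38015245e-04  6.87830678e-04]
scene stick_foot [([0.4464, -0.5095, 0.0012], 0.93), ([0.5208, -0.0206, 0.008], 0.85)]
scene detector_tail [([0.5204, -0.0222, 0.0112], 0.66)]
side stick_foot [([0.5191, -0.0234, 0.0097], 0.79)]
side detector_tail [([0.5164, -0.017, 0.0128], 0.51)]
```

View pics/crop4.png

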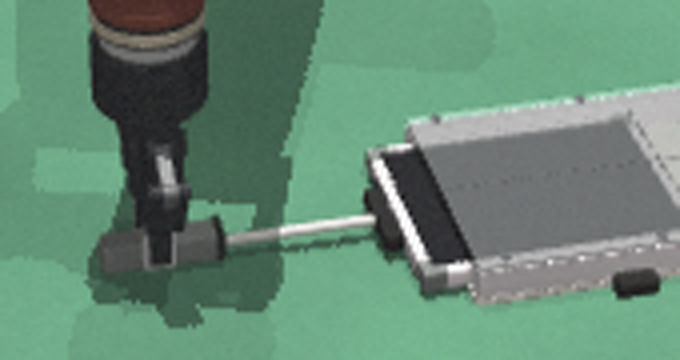

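The foot now bears on the tail at (385,220) in the crop. Force is about 5 N, which is sliding friction. I raise 1.5 mm and push at 40 mm/s through the free stretch.

Emit:
{"method": "play_rows", "body": {
  "motion": [
    [1,[0.0003,0.002,0.001],0],
    [1,[0.001,0.005,0.0015],0],
    [1,[0.0015,0.009,0.0015],0],
    [1,[0.0022,0.013,0.0015],0],
    [1,[0.003,0.017,0.0015],0]
  ]
}}

```text
time: 9.4
tool_pos: [0.4925, -0.168, 0.0135]
tool_rot: [0.704, 0.062, 0.705, -0.062]
contact_force: [-0.5, -2.9, -2.4]
gripper_width: 0.241
```

Emit:
{"method": "play_rows", "body": {
  "motion": [
    [1,[0.0007,0.004,0],0],
    [1,[0.0014,0.008,0],0],
    [1,[0.0021,0.012,0],0],
    [1,[0.0028,0.016,0],0],
    [1,[0.0035,0.02,0],0]
  ]
}}

```text
time: 9.9
tool_pos: [0.4962, -0.1482, 0.0137]
tool_rot: [0.704, 0.062, 0.704, -0.062]
contact_force: [-0.9, -3.8, -3.6]
gripper_width: 0.238
```

Run:
```python
from h import *
s=state();print(s["time"],s["tool_pos"],s["contact_force"]);R=rot(s);print("jaw",np.degrees(np.arctan2(R[1,2],R[0,2])),R[2])
for c in("scene","side"):
  p,d=cams.grab_frame(c);p=p[:,:,::-1].copy();cv2.imwrite(f"pics/{c}5.png",p)
  for t in("stick_foot","detector_tail"):print(c,t,[( [round(v,4) for v in r["at"]],round(r["score"],2)) for r in nets.landmark_of(c,t)][:3])
  if c=="scene":
    cv2.imwrite("pics/crop5.png",cv2.resize(p[190:280,260:470],None,fx=3.5,fy=3.5,interpolation=cv2.INTER_CUBIC))
    cv2.imwrite("pics/td5.png",topdown(p,c,0.42,0.70,-0.07,0.35,0.021,1400))
```

```text
9.9 [ 0.49620688 -0.14815858  0.01368061] [-0.85307783 -3.78868694 -3.56305468]
jaw -10.02116353470363 [-9.99999973e-01  5.24381509e-05 -2.27353974e-04]
scene stick_foot [([0.5271, 0.0177, 0.0073], 0.85), ([0.4487, -0.5094, 0.0014], 0.71)]
scene detector_tail [([0.5242, 0.0167, 0.0145], 0.55)]
side stick_foot [([0.5252, 0.0182, 0.0073], 0.76)]
side detector_tail []
```

View pics/td5.png

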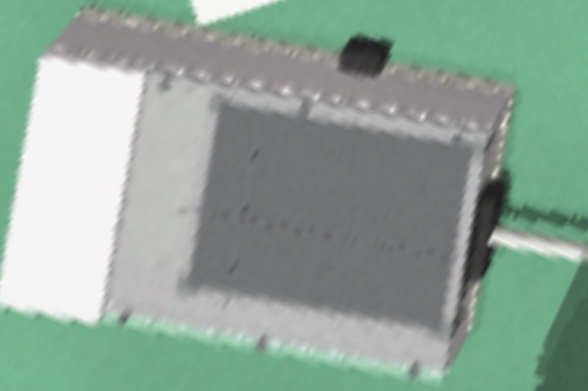

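The detector runs square in the slot, and the foot is just entering the mouth at (487,230). I push another 30 mm, still short of the earliest possible stop.

Emit:
{"method": "play_rows", "body": {
  "motion": [
    [1,[0.0005,0.003,0.001],0],
    [1,[0.001,0.006,0.001],0],
    [1,[0.0016,0.009,0.001],0],
    [1,[0.0021,0.012,0.001],0],
    [1,[0.0026,0.015,0.001],0]
  ]
}}

```text
time: 10.7
tool_pos: [0.4989, -0.1335, 0.0147]
tool_rot: [0.704, 0.062, 0.704, -0.062]
contact_force: [-0.2, -4.1, -2.4]
gripper_width: 0.241
```

Emit:
{"method": "play_rows", "body": {
  "motion": [
    [1,[0.0005,0.003,0],0],
    [1,[0.001,0.006,0],0],
    [1,[0.0016,0.009,0],0],
    [1,[0.0021,0.012,0],0],
    [1,[0.0026,0.015,0],0]
  ]
}}

```text
time: 11.2
tool_pos: [0.5015, -0.1183, 0.0148]
tool_rot: [0.704, 0.062, 0.704, -0.062]
contact_force: [-0.4, -5.0, -1.8]
gripper_width: 0.237
```

Emit:
{"method": "play_rows", "body": {
  "motion": [
    [1,[0.0002,0.001,0],0],
    [1,[0.0004,0.002,0],0]
  ]
}}

```text
time: 11.4
tool_pos: [0.5019, -0.1165, 0.0148]
tool_rot: [0.704, 0.062, 0.704, -0.062]
contact_force: [-0.9, -5.1, -2.0]
gripper_width: 0.243
```

Emit:
{"method": "play_rows", "body": {
  "motion": [
    [1,[0.0002,0.001,0],0],
    [1,[0.0004,0.002,0],0]
  ]
}}

```text
time: 11.6
tool_pos: [0.5022, -0.1145, 0.0147]
tool_rot: [0.704, 0.062, 0.704, -0.062]
contact_force: [-1.0, -3.8, -2.9]
gripper_width: 0.242
```

Emit:
{"method": "play_rows", "body": {
  "motion": [
    [1,[0.0002,0.001,0],0],
    [1,[0.0004,0.002,0],0]
  ]
}}

```text
time: 11.8
tool_pos: [0.5026, -0.1125, 0.0147]
tool_rot: [0.704, 0.062, 0.704, -0.062]
contact_force: [-0.4, -4.6, -1.7]
gripper_width: 0.24
```

Emit:
{"method": "play_rows", "body": {
  "motion": [
    [1,[0.0002,0.001,0],0],
    [1,[0.0004,0.002,0],0],
    [1,[0.0005,0.003,0],0],
    [1,[0.0007,0.004,0],0]
  ]
}}

```text
time: 12.2
tool_pos: [0.5034, -0.1085, 0.0148]
tool_rot: [0.704, 0.062, 0.704, -0.062]
contact_force: [-0.3, -3.2, -1.2]
gripper_width: 0.241
```

Emit:
{"method": "play_rows", "body": {
  "motion": [
    [1,[0.0002,0.001,0],0],
    [1,[0.0004,0.002,0],0]
  ]
}}

```text
time: 12.4
tool_pos: [0.5037, -0.1065, 0.0147]
tool_rot: [0.704, 0.062, 0.704, -0.062]
contact_force: [-0.1, -4.3, -2.7]
gripper_width: 0.243
```

Emit:
{"method": "play_rows", "body": {
  "motion": [
    [1,[0.0002,0.001,0],0],
    [1,[0.0004,0.002,0],0]
  ]
}}

```text
time: 12.6
tool_pos: [0.5041, -0.1045, 0.0148]
tool_rot: [0.704, 0.062, 0.704, -0.062]
contact_force: [-0.2, -3.9, -1.6]
gripper_width: 0.237
```

Emit:
{"method": "play_rows", "body": {
  "motion": [
    [1,[0.0002,0.001,0],0],
    [1,[0.0004,0.002,0],0]
  ]
}}

```text
time: 12.8
tool_pos: [0.5045, -0.1024, 0.0147]
tool_rot: [0.704, 0.062, 0.704, -0.062]
contact_force: [-0.8, -4.4, -2.5]
gripper_width: 0.243
```

Emit:
{"method": "play_rows", "body": {
  "motion": [
    [1,[0.0002,0.001,0],0],
    [1,[0.0004,0.002,0],0]
  ]
}}

```text
time: 13.0
tool_pos: [0.5049, -0.1005, 0.0147]
tool_rot: [0.704, 0.062, 0.704, -0.062]
contact_force: [-0.3, -4.2, -2.3]
gripper_width: 0.239
```

Emit:
{"method": "play_rows", "body": {
  "motion": [
    [1,[0.0002,0.001,0],0],
    [1,[0.0004,0.002,0],0]
  ]
}}

```text
time: 13.2
tool_pos: [0.5053, -0.0985, 0.0147]
tool_rot: [0.704, 0.062, 0.704, -0.062]
contact_force: [-0.7, -3.8, -0.8]
gripper_width: 0.238
```

Emit:
{"method": "play_rows", "body": {
  "motion": [
    [1,[0.0002,0.001,0],0],
    [1,[0.0004,0.002,0],0]
  ]
}}

```text
time: 13.4
tool_pos: [0.5058, -0.0965, 0.0148]
tool_rot: [0.704, 0.062, 0.704, -0.062]
contact_force: [-0.4, -4.8, -2.1]
gripper_width: 0.242
```

Emit:
{"method": "play_rows", "body": {
  "motion": [
    [1,[0.0002,0.001,0],0],
    [1,[0.0004,0.002,0],0]
  ]
}}

```text
time: 13.6
tool_pos: [0.5061, -0.0945, 0.0148]
tool_rot: [0.704, 0.062, 0.704, -0.062]
contact_force: [-0.0, -3.9, -2.6]
gripper_width: 0.246
```

Emit:
{"method": "play_rows", "body": {
  "motion": [
    [1,[0.0002,0.001,0],0],
    [1,[0.0004,0.002,0],0]
  ]
}}

```text
time: 13.8
tool_pos: [0.5065, -0.0925, 0.0147]
tool_rot: [0.704, 0.062, 0.704, -0.062]
contact_force: [-0.2, -4.4, -1.7]
gripper_width: 0.241
```

Emit:
{"method": "play_rows", "body": {
  "motion": [
    [1,[0.0002,0.001,0],0],
    [1,[0.0004,0.002,0],0]
  ]
}}

```text
time: 14.0
tool_pos: [0.5069, -0.0905, 0.0147]
tool_rot: [0.704, 0.062, 0.704, -0.062]
contact_force: [-0.9, -3.9, -1.9]
gripper_width: 0.241
```

Emit:
{"method": "play_rows", "body": {
  "motion": [
    [1,[0.0002,0.001,0],0],
    [1,[0.0004,0.002,0],0]
  ]
}}

```text
time: 14.2
tool_pos: [0.5073, -0.0885, 0.0147]
tool_rot: [0.704, 0.062, 0.704, -0.062]
contact_force: [-0.3, -3.8, -1.7]
gripper_width: 0.239
```

Emit:
{"method": "play_rows", "body": {
  "motion": [
    [1,[0.0002,0.001,0],0],
    [1,[0.0004,0.002,0],0]
  ]
}}

```text
time: 14.4
tool_pos: [0.5078, -0.0865, 0.0148]
tool_rot: [0.704, 0.062, 0.704, -0.062]
contact_force: [-0.9, -3.6, -2.5]
gripper_width: 0.238
```

Emit:
{"method": "play_rows", "body": {
  "motion": [
    [1,[0.0002,0.001,0],0],
    [1,[0.0004,0.002,0],0]
  ]
}}

```text
time: 14.6
tool_pos: [0.5081, -0.0845, 0.0147]
tool_rot: [0.704, 0.062, 0.704, -0.062]
contact_force: [-0.5, -3.4, -0.9]
gripper_width: 0.241
```

Emit:
{"method": "play_rows", "body": {
  "motion": [
    [1,[0.0002,0.001,0],0],
    [1,[0.0004,0.002,0],0]
  ]
}}

```text
time: 14.8
tool_pos: [0.5085, -0.0825, 0.0147]
tool_rot: [0.704, 0.062, 0.704, -0.062]
contact_force: [-0.3, -4.4, -2.4]
gripper_width: 0.239
```

Emit:
{"method": "play_rows", "body": {
  "motion": [
    [1,[0.0002,0.001,0],0],
    [1,[0.0004,0.002,0],0]
  ]
}}

```text
time: 15.0
tool_pos: [0.5089, -0.0805, 0.0147]
tool_rot: [0.704, 0.062, 0.704, -0.062]
contact_force: [-1.2, -4.2, -2.7]
gripper_width: 0.242
```

Emit:
{"method": "play_rows", "body": {
  "motion": [
    [1,[0.0002,0.001,0],0],
    [1,[0.0004,0.002,0],0]
  ]
}}

```text
time: 15.2
tool_pos: [0.5093, -0.0785, 0.0147]
tool_rot: [0.704, 0.062, 0.704, -0.062]
contact_force: [-0.5, -3.1, -1.6]
gripper_width: 0.24
```

Emit:
{"method": "play_rows", "body": {
  "motion": [
    [1,[0.0002,0.001,0],0],
    [1,[0.0004,0.002,0],0]
  ]
}}

```text
time: 15.4
tool_pos: [0.5097, -0.0765, 0.0147]
tool_rot: [0.704, 0.062, 0.704, -0.062]
contact_force: [-2.1, -4.6, -2.2]
gripper_width: 0.243
```

Emit:
{"method": "play_rows", "body": {
  "motion": [
    [1,[0.0002,0.001,0],0],
    [1,[0.0004,0.002,0],0]
  ]
}}

```text
time: 15.6
tool_pos: [0.5101, -0.0744, 0.0147]
tool_rot: [0.704, 0.062, 0.704, -0.062]
contact_force: [-0.8, -4.8, -1.1]
gripper_width: 0.24
```

Emit:
{"method": "play_rows", "body": {
  "motion": [
    [1,[0.0002,0.001,0],0],
    [1,[0.0004,0.002,0],0]
  ]
}}

```text
time: 15.8
tool_pos: [0.5106, -0.0725, 0.0148]
tool_rot: [0.704, 0.062, 0.704, -0.062]
contact_force: [-0.9, -3.6, -1.7]
gripper_width: 0.243
```

Emit:
{"method": "play_rows", "body": {
  "motion": [
    [1,[0.0002,0.001,0],0],
    [1,[0.0004,0.002,0],0]
  ]
}}

```text
time: 16.0
tool_pos: [0.5109, -0.0705, 0.0147]
tool_rot: [0.704, 0.062, 0.704, -0.062]
contact_force: [-1.1, -4.3, -1.8]
gripper_width: 0.242
```

Emit:
{"method": "play_rows", "body": {
  "motion": [
    [1,[0.0002,0.001,0],0],
    [1,[0.0004,0.002,0],0]
  ]
}}

```text
time: 16.2
tool_pos: [0.5113, -0.0685, 0.0147]
tool_rot: [0.704, 0.062, 0.704, -0.062]
contact_force: [-0.4, -4.7, -1.5]
gripper_width: 0.243
```

Emit:
{"method": "play_rows", "body": {
  "motion": [
    [1,[0.0002,0.001,0],0],
    [1,[0.0004,0.002,0],0]
  ]
}}

```text
time: 16.4
tool_pos: [0.5117, -0.0665, 0.0147]
tool_rot: [0.704, 0.062, 0.704, -0.062]
contact_force: [-0.8, -3.7, -1.6]
gripper_width: 0.24
```

Emit:
{"method": "play_rows", "body": {
  "motion": [
    [1,[0.0002,0.001,0],0],
    [1,[0.0004,0.002,0],0]
  ]
}}

```text
time: 16.6
tool_pos: [0.5121, -0.0645, 0.0147]
tool_rot: [0.704, 0.062, 0.704, -0.062]
contact_force: [-0.7, -3.7, -2.1]
gripper_width: 0.238
```

Emit:
{"method": "play_rows", "body": {
  "motion": [
    [1,[0.0002,0.001,0],0],
    [1,[0.0004,0.002,0],0]
  ]
}}

```text
time: 16.8
tool_pos: [0.5125, -0.0625, 0.0147]
tool_rot: [0.704, 0.062, 0.704, -0.062]
contact_force: [-1.0, -4.1, -1.5]
gripper_width: 0.239
```

Emit:
{"method": "play_rows", "body": {
  "motion": [
    [1,[0.0002,0.001,0],0],
    [1,[0.0004,0.002,0],0]
  ]
}}

```text
time: 17.0
tool_pos: [0.5129, -0.0605, 0.0147]
tool_rot: [0.704, 0.062, 0.704, -0.062]
contact_force: [0.5, -4.2, -2.2]
gripper_width: 0.239
```

Run:
```python
from h import *
for c in("scene","side"):
  p,d=cams.grab_frame(c);p=p[:,:,::-1].copy();cv2.imwrite(f"pics/{c}6.png",p)
  for t in("stick_foot","detector_tail"):print(c,t,[( [round(v,4) for v in r["at"]],round(r["score"],2)) for r in nets.landmark_of(c,t)][:3])
  if c=="scene":
    cv2.imwrite("pics/td6.png",topdown(p,c,0.42,0.70,-0.15,0.35,0.021,1400))
```

```text
scene stick_foot [([0.4485, -0.5111, 0.0012], 0.94)]
scene detector_tail []
side stick_foot [([0.4448, -0.5097, 0.0008], 0.81), ([0.5677, 0.2511, 0.0334], 0.52)]
side detector_tail []
```

View pics/td6.png

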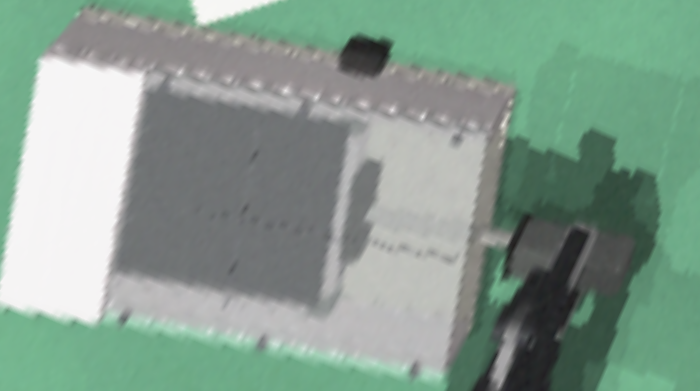

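The detector's dark top has reached the cap edge at (125,200). The foot at (362,210) is still square on the tail, and the grip is about 28 mm outside the mouth. I continue in 2 mm steps.

Emit:
{"method": "play_rows", "body": {
  "motion": [
    [1,[0.0002,0.001,0],0],
    [1,[0.0004,0.002,0],0]
  ]
}}

```text
time: 17.5
tool_pos: [0.5134, -0.0587, 0.0148]
tool_rot: [0.704, 0.062, 0.704, -0.062]
contact_force: [-0.5, -3.6, -2.9]
gripper_width: 0.242
```

Emit:
{"method": "play_rows", "body": {
  "motion": [
    [1,[0.0002,0.001,0],0],
    [1,[0.0004,0.002,0],0]
  ]
}}

```text
time: 17.7
tool_pos: [0.5137, -0.0571, 0.0148]
tool_rot: [0.704, 0.061, 0.704, -0.062]
contact_force: [-2.5, -8.0, -1.1]
gripper_width: 0.238
```

Emit:
{"method": "play_rows", "body": {
  "motion": [
    [1,[0,0,0],0],
    [1,[0,0,0],0]
  ]
}}

```text
time: 17.9
tool_pos: [0.5137, -0.0571, 0.0148]
tool_rot: [0.704, 0.061, 0.704, -0.062]
contact_force: [-0.6, -6.4, -2.1]
gripper_width: 0.243
```

Emit:
{"method": "play_rows", "body": {
  "motion": [
    [1,[0.0001,0.0005,0],0],
    [1,[0.0001,0.0005,0],0]
  ]
}}

```text
time: 18.1
tool_pos: [0.5138, -0.057, 0.0149]
tool_rot: [0.704, 0.061, 0.704, -0.062]
contact_force: [-1.8, -8.4, -2.3]
gripper_width: 0.239
```

Emit:
{"method": "play_rows", "body": {
  "motion": [
    [1,[0.0001,0.0005,0],0],
    [1,[0.0001,0.0005,0],0]
  ]
}}

```text
time: 18.3
tool_pos: [0.5138, -0.0568, 0.0149]
tool_rot: [0.704, 0.061, 0.704, -0.063]
contact_force: [-2.3, -9.0, -1.0]
gripper_width: 0.24
```

Motion has stalled and the force rises steeply (4 → 9 N), so the detector is on the stop. I back the stick straight out.

Emit:
{"method": "play_rows", "body": {
  "motion": [
    [1,[-0.0004,-0.002,0],0],
    [1,[-0.0009,-0.005,0],0],
    [1,[-0.0017,-0.01,0],0],
    [1,[-0.0035,-0.02,0],0],
    [1,[-0.0053,-0.03,0],0]
  ]
}}

```text
time: 18.8
tool_pos: [0.5086, -0.0861, 0.0148]
tool_rot: [0.704, 0.062, 0.704, -0.062]
contact_force: [-0.6, -0.4, -1.5]
gripper_width: 0.243
```

Run:
```python
from h import *
s=state();print(s["time"],s["tool_pos"],s["contact_force"])
p,d=cams.grab_frame("scene");p=p[:,:,::-1].copy();cv2.imwrite("pics/scene7.png",p)
cv2.imwrite("pics/td7.png",topdown(p,"scene",0.42,0.70,-0.15,0.35,0.021,1400))
```

```text
18.8 [ 0.50857048 -0.08612634  0.01478356] [-0.6300184  -0.43966284 -1.49631225]
```

View pics/td7.png

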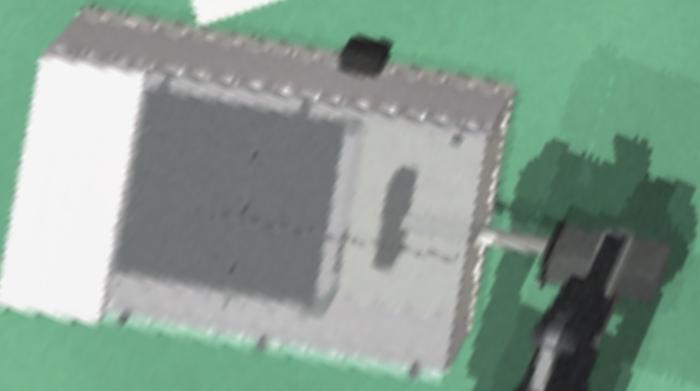

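The detector stayed put, with its tail edge at (330,210), and the foot is free at (397,215). I withdraw fully.

Emit:
{"method": "play_rows", "body": {
  "motion": [
    [1,[-0.0035,-0.02,0],0],
    [1,[-0.007,-0.04,0],0],
    [1,[-0.0105,-0.06,0],0],
    [1,[-0.014,-0.08,0],0],
    [1,[-0.0175,-0.1,0],0]
  ]
}}

```text
time: 19.35
tool_pos: [0.4909, -0.1867, 0.0148]
tool_rot: [0.704, 0.062, 0.704, -0.062]
contact_force: [-0.5, -0.5, -2.1]
gripper_width: 0.243
```

Emit:
{"method": "play_rows", "body": {
  "motion": [
    [1,[-0.0025,-0.015,0],0],
    [1,[-0.006,-0.035,0],0],
    [1,[-0.0075,-0.045,0],0],
    [1,[-0.0075,-0.045,0],0],
    [1,[-0.0075,-0.045,0],0]
  ]
}}

```text
time: 19.85
tool_pos: [0.4836, -0.2302, 0.0146]
tool_rot: [0.704, 0.062, 0.704, -0.062]
contact_force: [-0.3, 1.0, -1.4]
gripper_width: 0.242
```

Emit:
{"method": "play_rows", "body": {
  "motion": [
    [1,[0,0,-0.003],0],
    [1,[0,0,-0.006],0],
    [1,[0,0,-0.008],0],
    [1,[0,0,-0.008],0]
  ]
}}

```text
time: 20.25
tool_pos: [0.4833, -0.2299, 0.0061]
tool_rot: [0.704, 0.062, 0.705, -0.061]
contact_force: [-0.7, -0.2, -2.0]
gripper_width: 0.243
```

Emit:
{"method": "play_rows", "body": {
  "motion": [
    [1,[0,0,-0.0007],0],
    [1,[0,0,-0.0014],0],
    [1,[0,0,-0.0014],0]
  ]
}}

```text
time: 20.55
tool_pos: [0.4837, -0.2306, 0.0053]
tool_rot: [0.704, 0.062, 0.704, -0.062]
contact_force: [0.2, -1.0, -1.4]
gripper_width: 0.243
```

Emit:
{"method": "play_rows", "body": {
  "motion": [
    [1,[0,0,-0.0006],0],
    [1,[0,0,-0.0006],0]
  ]
}}

```text
time: 20.75
tool_pos: [0.4838, -0.2307, 0.0051]
tool_rot: [0.704, 0.062, 0.704, -0.062]
contact_force: [-1.1, 0.9, 1.0]
gripper_width: 0.243
```

Touching down (z force flipped sign). I release it slowly and rise.

Emit:
{"method": "play_rows", "body": {
  "motion": [
    [0.3,[0,0,0],0],
    [0,[0,0,0],0],
    [-1,[0,0,0],0],
    [-1,[0,0,0],0],
    [-1,[0,0,0],0]
  ]
}}

```text
time: 21.25
tool_pos: [0.4837, -0.2306, 0.0048]
tool_rot: [0.704, 0.062, 0.704, -0.062]
contact_force: [-0.2, 0.4, 0.5]
gripper_width: 0.975
```

Emit:
{"method": "play_rows", "body": {
  "motion": [
    [-1,[0,0,0],0],
    [-1,[0,0,0.015],0],
    [-1,[0,0,0.05],0],
    [-1,[0,0,0.1],0],
    [-1,[0,0,0.14],0]
  ]
}}

```text
time: 21.75
tool_pos: [0.484, -0.2308, 0.1484]
tool_rot: [0.705, 0.061, 0.704, -0.062]
contact_force: [-0.5, -0.9, 0.2]
gripper_width: 1.002
```

Emit:
{"method": "play_rows", "body": {
  "motion": [
    [-1,[-0.01,-0.04,0.03],0],
    [-1,[-0.02,-0.08,0.06],0],
    [-1,[-0.02,-0.1,0.06],0],
    [-1,[-0.02,-0.1,0.06],0],
    [-1,[-0.02,-0.1,0.06],0]
  ]
}}

```text
time: 22.25
tool_pos: [0.4632, -0.33, 0.2038]
tool_rot: [0.704, 0.063, 0.705, -0.061]
contact_force: [0.1, -0.2, -0.6]
gripper_width: 1.004
```

Run:
```python
from h import *
s=state();print(s["time"],s["tool_pos"],s["contact_force"],s["gripper_width"])
for c in("scene","side"):
  p,d=cams.grab_frame(c);p=p[:,:,::-1].copy();cv2.imwrite(f"pics/{c}8.png",p)
  for t in("stick","stick_foot","detector","bowl","swab_box","tape","spray"):print(c,t,[( [round(v,4) for v in r["at"]],round(r["score"],2)) for r in nets.landmark_of(c,t)][:3])
  if c=="scene":cv2.imwrite("pics/td8.png",topdown(p,c,0.42,0.70,-0.15,0.35,0.021,1400))
```

```text
22.25 [ 0.46315375 -0.33000222  0.20381216] [ 0.09182615 -0.17311254 -0.56551395] 1.003740152018944
scene stick [([0.4858, -0.2176, 0.0003], 0.79), ([0.5948, -0.5544, -0.0018], 0.63)]
scene stick_foot [([0.5157, -0.0691, 0.0053], 0.91), ([0.4453, -0.5092, -0.0001], 0.62)]
scene detector []
scene bowl [([0.7175, -0.3357, -0.0001], 0.65)]
scene swab_box [([0.7744, 0.1325, -0.0007], 0.89), ([0.489, -0.2163, 0.0006], 0.22)]
scene tape [([0.7725, -0.0449, -0.0021], 0.68)]
scene spray [([0.2738, 0.3966, 0.0005], 0.68)]
side stick [([0.4871, -0.2158, -0.0006], 0.79), ([0.5913, -0.5494, -0.0026], 0.58)]
side stick_foot [([0.5137, -0.0655, -0.0017], 0.96)]
side detector [([0.5541, 0.172, -0.0011], 0.18)]
side bowl [([0.7204, -0.3429, -0.0043], 0.87)]
side swab_box [([0.7737, 0.13, 0.0029], 0.79)]
side tape [([0.7745, -0.056, -0.0005], 0.59)]
side spray [([0.2786, 0.3937, 0.0028], 0.64)]
```

View pics/scene8.png

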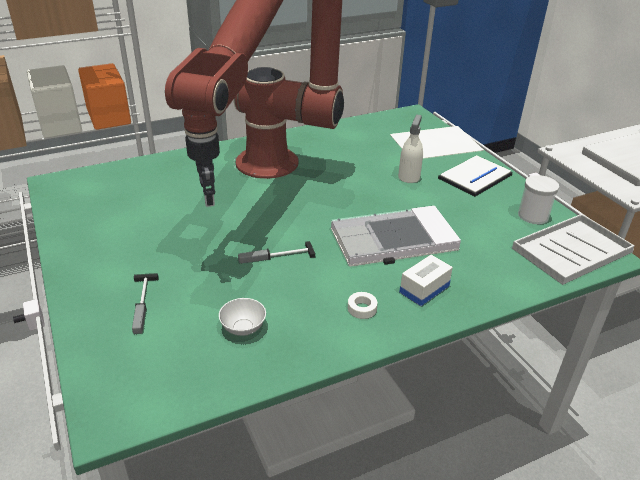

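View pics/td8.png

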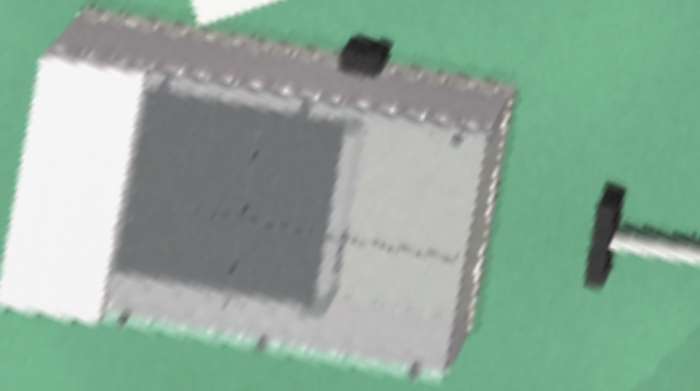

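The stick lies flat and released, with its foot at (310,250) in the scene view and about 80 mm short of the mouth. The detector is unchanged since the withdrawal, and the bystanders are where they were. I hand the job in.

Run:
```python
from h import *
print(workorder.job_done(), state()["time"])
```

```text
the job is handed in; nothing more can be done
the job is handed in; nothing more can be done
```

I took the stick nearest the base and pushed the detector home with its foot, using 2 mm steps over the last stretch. I then backed the stick out, laid it on the table, released it and handed the job in at about 23 s.

- **Contact with the stop:** The push force went from a steady 4 N or so to 9 N (highest reading) while the motion stalled, with the front edge near the far end of the possible stop range. That leaves roughly 5 N on the pad. The pad is hidden, so contact is inferred from this force and not seen.
- **After backing out:** The views of the detector taken before and after laying the stick down matched by eye, so it did not creep back.
- **Stick:** It lies flat and released, with its foot about 80 mm short of the tunnel mouth. One network reading put the foot 5 mm above the table and the other put it at −2 mm. That is within the networks' noise, and the wrist force showed the stick touching down before I let go.
- **Bystanders:** All were within about 10 mm of their starting readings, most within 5 mm. The largest differences were for the tape and the spray, and the pictures show nothing disturbed.

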